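# Fit the tube block and its cover to the bench mixer

## Task

Fit the aluminium tube block to the bench mixer: hook its tongue under the lip of the bay at a tilt, then swing it down and press until the spring catch snaps over its tail. Then press the cover straight down over the block until both clip arms snap over the mixer's side rims, and push the round start button right in once the cover is on. Leave everything else on the bench standing where it is.

Things in the scene. Friction and masses are not known exactly. Their poses are not given: they have to be found in the camera images.
- mixer: White bench mixer, fixed, 250 (x) x 144 (y) mm, flat deck at z = 95 mm. Origin: centre of its underside; x runs from its front panel (display and start button, nearest the robot) to its rear, z up. An open-topped bay is sunk 17 mm into the deck: x -35 to +83, y +-43 mm, floor at z = 78. The deck beside the bay is clear and flat.
- bay (a point): Centre of the seat on the bay floor: mixer (27, 0, 78) mm, axes as the mixer. The block is fully home when its origin is here (2 mm play either way along x, 3 mm along y) with block x along mixer x.
- lip (a point): Middle of the lip's free lower edge, mixer (-25, 0, 91) mm, axes as the mixer. The lip, 90 mm wide and 4 mm thick, overhangs the bay by 10 mm from its front wall (x = -35); its top is level with the deck, its underside 13 mm above the bay floor.
- deck (a point): Point at deck height over the seat, mixer (27, 0, 95) mm, axes as the mixer. The clipped-on cover is centred here, its origin 34 mm lower.
- catch (a joint): Spring catch, 38 mm wide, mid rear wall of the bay, standing 15 mm above the deck between two 20 mm high cheeks. In m: 0 at rest, nose 7 mm into the bay, its underside 8 mm over the floor; grows as pushed back (to 0.011), springs home. Its front slopes 25 deg from vertical, so the tail pushes it back when pressed down with 3 to 6 N (up to 12 N at the middle, weight included).
- rim_left (a joint): Sprung steel rim, 50 mm long, on the mixer's left (+y) side beside the seat, in m: 0 at rest, standing 9.5 mm out from the side; grows as pushed in (to 0.0105), springs back. Its lower edge is 26 mm below the deck; above, it slopes like the catch. The two rims together resist the cover with 5 to 12 N, over twice its weight.
- rim_right (a joint): The same on the right (-y) side.
- start (a joint): Round start button, 22 mm across, on the mixer's front deck, in m: 0 out, 0.005 right in; takes 4 N, springs back.
- start_top (a point): Centre of the start button's top face, 21 mm above the deck when out, at mixer (-85, 35) mm.
- block: Aluminium tube block, loose, 0.4 kg, 50 mm high, 24 dark wells on top. Origin: under the centre of its body on its flat underside, z up. Body 84 (x) x 56 (y) mm; a 6 mm thick foot, 80 mm wide in y, from x = -46 to +54 (the tail); from it a tongue, 50 mm wide, 6 mm thick, juts to x = -60. Grip it across the 56 mm. It starts on the bench, tongue roughly towards the robot.
- tongue (a point): Tip of the block's tongue at mid-thickness: block (-60, 0, 3) mm, axes as the block.
- cover: Grey cover, loose, 0.2 kg, 116 (x) x 178 (y) x 108 mm. Origin: centre, at the feet of its two clip arms, z up. Top plate at 75-80 mm; on it a grip rib 64 (x) x 14 (y), up to 108. Arms at y = +-84 to 89, 60 wide, with inward teeth at the foot (40 wide, 6 high, tips at y = +-77). Side walls (y = +-63 to 68) end 34 above the origin and rest on the deck. Fits either way round, x along mixer x.
- tuberack: White rack of small tubes, 130 x 75 x 58 mm, loose bystander; origin under its centre.
- reagent: Glass bottle with blue cap, 70 mm across, 150 mm tall, loose bystander; origin under its centre.
- beaker: Glass beaker 68 mm across, 85 mm tall, loose bystander; origin under its centre.
- tipbox: Pipette tip box 120 x 85 x 65 mm, loose bystander; origin under its centre.
- jar: Amber jar 60 mm across, 80 mm tall, loose bystander; origin under its centre.
- pipette: Pipette lying on the bench, 250 mm long, 28 mm high, loose bystander; origin under its middle, x along it.
- notebook: Blue notebook lying flat, 150 x 100 x 12 mm, loose bystander; origin under its centre.
Mind the look-alikes: they are no part of the job. What is shaped like the block but red is not meant.

How it is judged:
On the way, in this order (a step that is already met when the one before it is completed fails the run):
1. the block's tongue is under the lip with the block tilted tail-up (y of tongue in the frame of lip between -0.02 and 0.02 m and x of tongue in the frame of lip between -0.014 and -0.002 m and z of tongue in the frame of lip below 0 m and angle between block's own z axis and vertical above 0.1 rad and angle between the x axis of block and the x axis of mixer, either way round below 0.5 rad), for 0.05 s.
2. the block lies flat in the bay with the catch sprung over its tail (x of block in the frame of bay between -0.006 and 0.006 m and y of block in the frame of bay between -0.005 and 0.005 m and z of block in the frame of bay between -0.003 and 0.003 m and angle between block's own z axis and vertical below 0.05 rad and value of joint catch below 0.003 m), for 0.2 s.
3. the cover is down on the deck with both clip arms under the rims (x of cover in the frame of deck between -0.012 and 0.012 m and y of cover in the frame of deck between -0.007 and 0.007 m and z of cover in the frame of deck below -0.031 m and angle between cover's own z axis and vertical below 0.05 rad and value of joint each of rim_left, rim_right below 0.006 m), for 0.2 s.
4. the start button is pushed in (value of joint start above 0.0035 m), for 0.05 s.
At the end, for the whole second after the job is handed in: Block within 6 mm (x), 5 mm (y), 3 mm (height) of its seat, catch sprung back to under 3 mm; cover down within 3 mm, centred within 12 mm (x), 7 mm (y), both rims out to under 6 mm; both level to 0.05 rad; start pressed over 3.5 mm after that and out again; bystanders within 30 mm; all at rest (all of step 2 and all of step 3 and value of joint start below 0.002 m and linear speed of each of block, cover below 0.02 m/s); the robot touches nothing.
It fails at once if a bystander is pushed away (over 30 mm) (distance of any of tuberack, reagent, beaker, tipbox, jar, pipette, notebook from where it was at the start of the episode above 0.03 m).
It fails at once if a bystander is knocked over (angle between any of tuberack, reagent, beaker, tipbox, jar, pipette, notebook's own z axis and vertical above 0.4 rad).
It also fails if it takes over 72 s, if anything falls off the work surface, if the arm or the gripper's body presses on something with over 40 N, if the wrist force passes 120 N, or if a joint passes its speed limit or range.

## Robot

A 6-joint arm with a two-finger parallel gripper is mounted at the origin on the work surface. World frame = base frame: x ahead of the robot, y to its left, z up, the work surface at z = 0. Lengths are in m, angles in rad, forces in N, time in s.
With the tool pointing down it reaches from about 0.375 to 0.9 m from the base axis. Payload 3.1 kg.
Tool frame: the origin (TCP) lies between the finger pads; the fingertips stand 22 mm ahead of it and the grasp point (between the pads) lies 3 mm ahead of it; z points along the fingers, y is the line along which they close (so a half turn about z gives the same grasp; the last joint's range is limited). The gripper opens to 87 mm and grips with 3 to 60 N. Pads are 19 mm wide; open, the fingers measure 117 mm over their backs; the gripper's body (75 mm by 190 mm) begins 51 mm behind the grasp point.
Start: joints at [1.145, 0.527, 1.433, -0, 1.181, -0.178], TCP at [0.153, 0.606, 0.245] pointing down, gripper open.
Joint ranges: [-3.08, 3.08], [-0.75, 2.2], [0.22, 2.44], [-1.43, 4.57], [0, 2.65], [-2.85, 2.85]. Speed limits (rad/s): [2.79, 2.79, 3.14, 3.14, 3.14, 3.14].

## Interface

Orientations are given as a unit quaternion [x, y, z, w].
In Python, from rig import get_obs, camera, get_calibration, hand_in, cut_out gives the robot as it stands.
- The arm moves only by the shell command python3 -m inch 'ROWS' [OPENING] [FORCE]. ROWS is JSON, one flat list of numbers, 6 for each row, row after row: the shift along the tool's x, y, z scaled (see below), then the turn, a rotation vector about the tool's x, y, z scaled (see below). A call has 1 to 20 rows; each row is the pose to reach, as a shift and turn from the pose commanded when the call began, along the tool's axes at that moment; what a row does not reach only later rows make up. The controller multiplies each number of a shift by 0.08 m and each number of a turn by 90 degrees. A row lasts 1/12 s, in which the tool goes at most 41.7 mm and 7.16 degrees, less where a joint would pass 70% of its speed; a pose out of reach is approached as far as the arm can. A call with a number of a shift or a turn outside -1 to 1 is refused whole. A call with a gripper value outside its range is refused whole. OPENING is the finger opening in mm, from 0 to 87, set as the call begins (- or left out, the last holds). The fingers move at their own pace and stop on an object; FORCE is the grip in N (left out, the last holds). Time passes only in rows, so rows that repeat a pose let the fingers close. It gives the time, the measured TCP pose, the force, the opening and the grip force at its end, in the units of the state.
- get_obs(): the state, without advancing time (a new reading comes with each control period).
- camera(name): name is "side" or "top" or "wrist"; returns the picture (384x512x3 uint8, red, green, blue); there is no depth.
- get_calibration(name): a dict with "vertical_fov" (degrees; the focal length in pixels is half the picture's height over the tangent of half this angle, whatever the lens; pixels are square), "cx", "cy" (the principal point, pixels), "T" (4x4, takes a point from camera to world coordinates). Camera axes: x right, y down, z forward; pixel columns grow to the right and rows downward; lengths in m; the calibration is good to about 2 mm. A picture is of the moment at which its call begins: read the wrist's pose just before it. get_calibration takes no time and is no camera call; for the wrist camera it gives the pose at the moment of the call.
- hand_in(): hands the job in; it is judged then, once.
Trained networks look in the newest picture that a camera, given by its name, has taken for a name from the list of things; names that differ only in an ending like _2 or _b are one class to them, and where a whole thing is asked for, a point or a joint stands for the part that bears it (a point fixed in the world has none). Each returns a list of dicts, best first, with "conf" (0 to 1); they miss things now and then, are a little off and sometimes report something else, mostly with a low value. They report only what shows in the picture. A call takes as long as a camera call. They do not tell look-alikes from the thing itself.
- cut_out(camera, thing): "region" (384x512 bool, what is visible of it) and "bbox" ([left, top, right, bottom] in pixels, round what is visible of it).
The state is a dict: "time": time; "q": joint angles; "joint_velocities": joint speeds; "joint_torque": joint torques, N m; "position": TCP position; "tool_rot": TCP orientation; "ft_force": force on the tool from outside, world axes, zero at the start; "moment": the same for the moment, N m; "grip_width": finger opening in m; "grip_force": force on a finger pad.
Only numpy, scipy, OpenCV 4.12 (cv2) and the standard library are available. Lean on these libraries where they do the work, as an engineer would, in place of code of your own. Each camera call takes 0.05 s, during which the arm holds its last target. There are 200 camera calls.

## Working session

There is one attempt and no reset: what is moved stays moved. The work goes in short steps, Python scripts to look and compute and a shell command to move; the robot and the scene stay as the last step left them, time stands still between calls to the robot, and variables do not carry over. Pictures are saved under pics/ and viewed, at most 12 in all, crops included, and the job is handed in when it is done.

```bash
mkdir -p pics; ls; python3 - <<'E'
from rig import *
import cv2,numpy as np
o=get_obs();print(o['time'],o['position'],o['tool_rot'],o['ft_force'])
for c in('top','side','wrist'):
    im=camera(c);cv2.imwrite(f'pics/{c}0.png',im[:,:,::-1]);k=get_calibration(c);print(c,k['vertical_fov'],k['cx'],k['cy'],np.round(k['T'],3).tolist())
    for t in('mixer','block','cover','start'):
        for d in cut_out(c,t)[:3]:print(t,round(d['conf'],2),d['bbox'])
E
```

```text
pics
0.0 [0.15299215 0.60528916 0.24359227] [ 1.23571678e-01  9.92335078e-01 -1.01964400e-03 -3.07216354e-04] [-0.21731811 -0.32785528 -0.07784639]
top 57.56852176055903 257.323266086303 193.805983235474 [[-0.01, -0.994, 0.108, 0.356], [-1.0, 0.01, -0.007, 0.009], [0.006, -0.108, -0.994, 1.456], [0.0, 0.0, 0.0, 1.0]]
mixer 0.62 [236.1, 153.4, 279.5, 219.1]
block 0.96 [319.4, 172.6, 341.3, 202.0]
block 0.96 [354.6, 150.5, 379.9, 176.4]
block 0.91 [326.8, 260.1, 353.0, 287.5]
cover 0.95 [149.8, 172.7, 202.0, 199.4]
cover 0.57 [256.3, 160.8, 262.0, 165.8]
start 0.52 [307.0, 118.4, 322.0, 137.8]
side 53.34828595720858 254.69491120743643 192.50790158751423 [[0.968, -0.171, 0.183, 0.233], [-0.25, -0.702, 0.667, -0.922], [0.014, -0.692, -0.722, 1.108], [0.0, 0.0, 0.0, 1.0]]
mixer 0.62 [234.5, 174.6, 307.9, 224.5]
block 0.82 [230.1, 270.9, 259.8, 309.8]
block 0.72 [167.4, 283.6, 201.3, 323.9]
block 0.67 [322.1, 295.2, 360.0, 331.9]
cover 0.82 [231.4, 132.8, 265.6, 163.4]
wrist 61.62561774387872 262.8641957973854 195.16411900886504 [[0.245, 0.929, 0.277, 0.076], [0.97, -0.235, -0.07, 0.625], [-0.0, 0.286, -0.958, 0.385], [0.0, 0.0, 0.0, 1.0]]
```

```bash
python3 - <<'E'
import cv2
im=cv2.imread('pics/top0.png');cv2.imwrite('pics/topc.png',cv2.resize(im[90:310,130:400],None,fx=2.7,fy=2.7,interpolation=2))
im=cv2.imread('pics/side0.png');cv2.imwrite('pics/sidec.png',cv2.resize(im[100:340,130:400],None,fx=2.5,fy=2.5,interpolation=2))
E
```

```text
(no output)
```

View pics/topc.png

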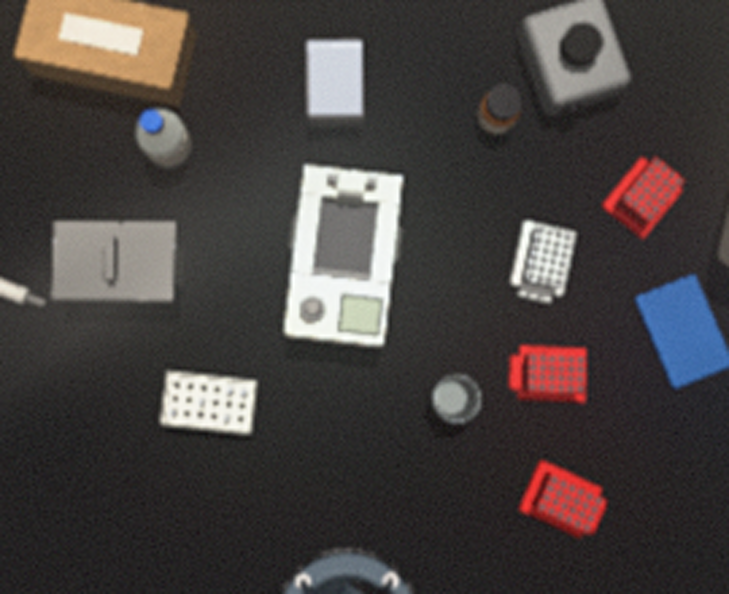

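View pics/sidec.png

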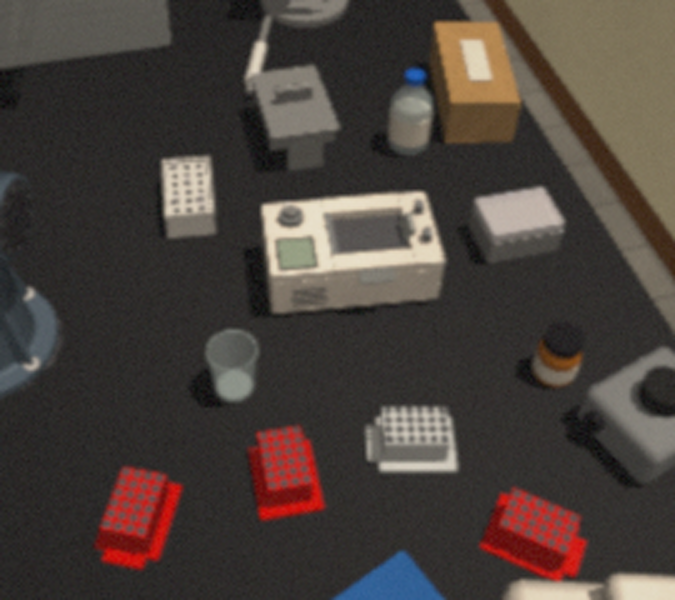

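The crops show the mixer near the centre (top crop corners at (303,165), (403,176), (384,346) and (285,335)). The white block is at (545,260) with its tongue towards the robot, and the grey cover is at (113,260). The red ones are decoys.

```bash
cat > h.py <<'E'
from rig import *
import numpy as np,cv2
from scipy.spatial.transform import Rotation as R
from scipy.optimize import least_squares
def foc(k): return 192/np.tan(np.radians(k['vertical_fov'])/2)
def unproj(k,uv,z):
    uv=np.atleast_2d(uv).astype(float);f=foc(k);T=k['T']
    d=np.c_[(uv[:,0]-k['cx'])/f,(uv[:,1]-k['cy'])/f,np.ones(len(uv))]@T[:3,:3].T
    return T[:3,3]+d*((z-T[2,3])/d[:,2])[:,None]
def proj(k,P):
    p=(np.atleast_2d(P)-k['T'][:3,3])@k['T'][:3,:3]
    return np.c_[p[:,0]/p[:,2]*foc(k)+k['cx'],p[:,1]/p[:,2]*foc(k)+k['cy']]
def pose(x,y,a,P):
    c,s=np.cos(a),np.sin(a);P=np.atleast_2d(P)
    return np.c_[x+c*P[:,0]-s*P[:,1],y+s*P[:,0]+c*P[:,1],P[:,2]]
def box(x0,x1,y0,y1,z0,z1): return np.array([[x,y,z] for x in(x0,x1) for y in(y0,y1) for z in(z0,z1)])/1000.
M={'block':[box(-42,42,-28,28,0,50),box(-46,54,-40,40,0,6),box(-60,-46,-25,25,0,6)],
 'cover':[box(-58,58,-68,68,75,80),box(-32,32,-7,7,80,108),box(-58,58,-68,68,34,80),box(-30,30,-89,-84,0,80),box(-30,30,84,89,0,80),box(-58,58,-89,89,75,80)],
 'mixer':[box(-125,125,-72,72,0,95)]}
def sil(k,name,p,S=4):
    m=np.zeros((384*S,512*S),np.uint8)
    for b in M[name]:
        uv=proj(k,pose(*p,b));h=cv2.convexHull(((uv+.5)*S*16-8).astype(np.int32))
        cv2.fillConvexPoly(m,h,255,shift=4)
    return cv2.resize(m,(512,384),interpolation=cv2.INTER_AREA)/255.
def fit(k,name,reg,p0):
    from scipy.optimize import minimize
    reg=reg.astype(float)
    g=lambda a:cv2.GaussianBlur(a,(0,0),1.5)
    r=g(reg);f=lambda q:((g(sil(k,name,(q[0]/100,q[1]/100,q[2]/10)))-r)**2).sum()
    q0=[p0[0]*100,p0[1]*100,p0[2]*10]
    s=minimize(f,q0,method='Nelder-Mead',options=dict(initial_simplex=[q0]+[[q0[j]+(i==j)*1. for j in range(3)] for i in range(3)],xatol=.01,fatol=.01))
    q=s.x;return np.array([q[0]/100,q[1]/100,q[2]/10]),s.fun/max(r.sum(),1)
E
python3 - <<'E'
from h import *
k=get_calibration('top');c=lambda l:np.array(l)/2.7+[130,90]
m=unproj(k,c([(303,165),(403,176),(384,346),(285,335)]),.095);print(m.round(3),m.mean(0))
print('cover',unproj(k,c([(52,221),(176,221),(174,300),(52,300)]),.08).round(3))
print('block',unproj(k,c([(532,222),(576,230),(563,292),(524,283)]),.05).round(3))
for n,z in[('tuberack',.058),('reagent',.15),('beaker',.085),('tipbox',.065),('jar',.08),('notebook',.012),('pipette',.02)]:
    d=cut_out('top',n) 
    if d: b=d[0]['bbox'];print(n,round(d[0]['conf'],2),unproj(k,[(b[0]+b[2])/2,(b[1]+b[3])/2],z/2).round(3))
E
```

```text
[[ 0.674  0.057  0.095]
 [ 0.657 -0.09   0.095]
 [ 0.408 -0.058  0.095]
 [ 0.425  0.084  0.095]] [ 0.54078673 -0.00159669  0.095     ]
cover [[0.597 0.428 0.08 ]
 [0.595 0.245 0.08 ]
 [0.478 0.247 0.08 ]
 [0.48  0.425 0.08 ]]
block [[ 0.594 -0.287  0.05 ]
 [ 0.581 -0.353  0.05 ]
 [ 0.487 -0.33   0.05 ]
 [ 0.501 -0.272  0.05 ]]
tuberack 0.89 [[0.332 0.207 0.029]]
reagent 0.61 [[0.719 0.263 0.075]]
beaker 0.5 [[ 0.326 -0.161  0.042]]
tipbox 0.87 [[ 0.815 -0.002  0.032]]
jar 0.8 [[ 0.78  -0.246  0.04 ]]
notebook 0.57 [[ 0.428 -0.517  0.006]]
pipette 0.72 [[0.525 0.57  0.01 ]]
```

```bash
A='-1,-.38,0,0,0,0'; 
python3 -m inch '[-1,-.38,0,0,0,0,-1,-.38,0,0,0,0,-1,-.38,0,0,0,0]' 87
python3 -m inch '[-1,-.38,0,0,0,0,-1,-.38,0,0,0,0,-1,-.38,0,0,0,0]'
python3 -m inch '[-1,-.38,0,0,0,0,-1,-.38,0,0,0,0,-1,-.38,0,0,0,0]'
python3 -m inch '[-1,-.38,0,0,0,0,-1,-.38,0,0,0,0,-1,-.38,0,0,0,0]'
python3 -m inch '[-1,-.38,0,0,0,-.09,-1,-.38,0,0,0,-.09,-1,-.38,0,0,0,-.09,-1,-.38,0,0,0,-.09]'
cat >> h.py <<'E'
def look(name,thing,p0,show=None):
    for _ in range(2):
        k=get_calibration(name);im=camera(name);ds=cut_out(name,thing)
        if show:cv2.imwrite(show,im[:,:,::-1])
        best=None
        for d in ds[:4]:
            s=fit(k,thing,d['region'],p0)
            if best is None or s[1]<best[1]:best=s
            print(thing,round(d['conf'],2),d['bbox'],s[0].round(4),round(s[1],3))
        if best: return best[0]
def togo(goal,yaw,tilt=0):
    """shift/turn (inch units) to tool pose: TCP goal, tool y along world angle yaw+90deg (deg), block tilt tail-up by tilt deg"""
    o=get_obs();T=R.from_quat(o['tool_rot'])
    G=R.from_euler('z',yaw,degrees=True)*R.from_euler('y',-tilt,degrees=True)*R.from_matrix([[-1,0,0],[0,1,0],[0,0,-1]])
    print('pos',o['position'].round(4),'shift',(T.inv().apply(np.array(goal)-o['position'])/.08).round(3),'turn',((T.inv()*G).as_rotvec()/(np.pi/2)).round(4),'F',o['ft_force'].round(1),'grip',round(o['grip_width'],4))
E
python3 - <<'E'
from h import *
print(look('wrist','cover',(.538,.336,0),'pics/w1.png'))
togo((.54,0,.245),-6)
E
```

```text
None
pos [0.1533 0.6059 0.2446] shift [-6.544e+00 -6.157e+00 -6.000e-03] turn [ 0.0001  0.     -0.0911] F [-0.5 -0.   1.1] grip 0.087invalid input: not JSON, or not a number
invalid input: not JSON, or not a number
invalid input: not JSON, or not a number
invalid input: not JSON, or not a number
invalid input: not JSON, or not a number
```

View pics/w1.png

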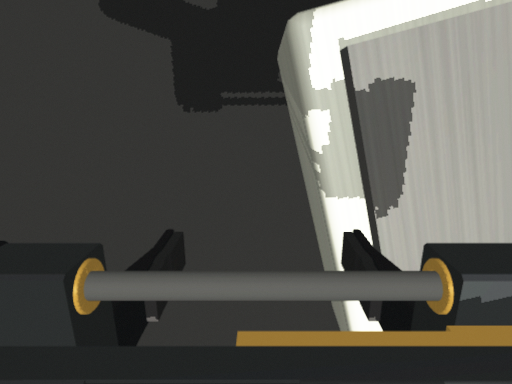

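The moves were refused because JSON needs leading zeros, so this picture is still from the start pose: only the fingers and some white apparatus at the right. Sending them again.

```bash

python3 -m inch '[-1,-0.38,0,0,0,0,-1,-0.38,0,0,0,0,-1,-0.38,0,0,0,0]' 87
python3 -m inch '[-1,-0.38,0,0,0,0,-1,-0.38,0,0,0,0,-1,-0.38,0,0,0,0]'
python3 -m inch '[-1,-0.38,0,0,0,0,-1,-0.38,0,0,0,0,-1,-0.38,0,0,0,0]'
python3 -m inch '[-1,-0.38,0,0,0,0,-1,-0.38,0,0,0,0,-1,-0.38,0,0,0,0]'
python3 -m inch '[-1,-0.38,0,0,0,-0.09,-1,-0.38,0,0,0,-0.09,-1,-0.38,0,0,0,-0.09,-1,-0.38,0,0,0,-0.09]'
python3 - <<'E'
from h import *
print(look('wrist','cover',(.538,.336,0),'pics/w2.png'))
togo((.54,0,.245),-6)
E
```

```text
time: 1.55
position: [0.2281, 0.5538, 0.2445]
tool_rot: [0.125, 0.992, -0.001, 0.002]
ft_force: [-0.1, -0.3, -0.0]
grip_width: 0.0871
grip_force: 0.0
time: 1.8
position: [0.2988, 0.5048, 0.2447]
tool_rot: [0.126, 0.992, -0.001, 0.002]
ft_force: [-0.7, -0.2, 0.2]
grip_width: 0.0872
grip_force: 0.0
time: 2.05
position: [0.3692, 0.4559, 0.2448]
tool_rot: [0.126, 0.992, -0.0, 0.002]
ft_force: [0.2, 0.6, 0.7]
grip_width: 0.0873
grip_force: 0.0
time: 2.3
position: [0.4395, 0.4068, 0.2448]
tool_rot: [0.126, 0.992, 0.0, 0.003]
ft_force: [-0.5, -0.5, 0.2]
grip_width: 0.0873
grip_force: 0.0
time: 2.63
position: [0.5057, 0.3594, 0.2444]
tool_rot: [0.055, 0.998, 0.0, 0.0]
ft_force: [0.2, 0.7, -0.1]
grip_width: 0.0872
grip_force: 0.0
cover 0.88 [148.4, 152.8, 336.8, 272.6] [ 0.54    0.3391 -0.0121] 0.058
[ 0.54002983  0.33914713 -0.01208395]
pos [0.5029 0.3609 0.2443] shift [-0.945 -4.435 -0.011] turn [ 0.     -0.001  -0.0017] F [-0.3  1.5 -0.1] grip 0.0871
```

View pics/w2.png

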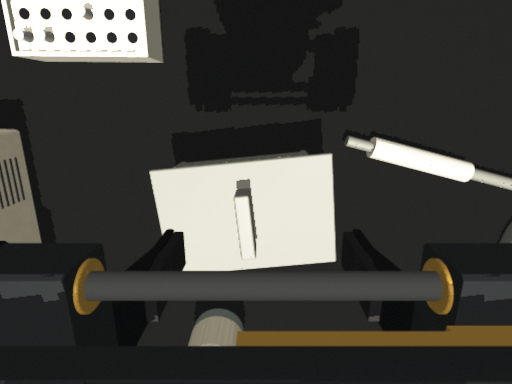

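The wrist view shows the cover from (150,155) to (337,272) with its rib upright at (245,220), which agrees with the fit. Next I go to the mixer.

```bash

python3 -m inch '[-0.3,-1,-0.2,0,0,0,-0.3,-1,-0.2,0,0,0,-0.3,-1,-0.2,0,0,0]' | head -2
python3 -m inch '[-0.3,-1,-0.2,0,0,0,-0.3,-1,-0.2,0,0,0,-0.3,-1,-0.2,0,0,0]'| head -2
python3 -m inch '[-0.3,-1,-0.2,0,0,0,-0.3,-1,-0.2,0,0,0,-0.3,-1,-0.2,0,0,0]'| head -2
python3 -m inch '[-0.3,-1,-0.2,0,0,0,-0.3,-1,-0.2,0,0,0,-0.3,-1,-0.2,0,0,0,-0.3,-1,-0.2,0,0,0]'| head -2
python3 - <<'E'
from h import *
print(look('wrist','mixer',(.541,-.002,-.11),'pics/w3.png'))
togo((.54,-.31,.2),-10)
E
```

```text
time: 2.98
position: [0.5192, 0.2749, 0.2617]
time: 3.23
position: [0.5355, 0.1926, 0.278]
time: 3.48
position: [0.5515, 0.1104, 0.2941]
time: 3.82
position: [0.5655, 0.0321, 0.3089]
mixer 0.66 [163.0, 33.4, 300.8, 259.0] [ 0.5432  0.001  -0.12  ] 0.014
mixer 0.5 [254.3, 64.2, 276.1, 88.2] [ 1.0885 -0.3204 -0.5694] 0.846
[ 0.5432073   0.00097091 -0.11996004]
pos [0.5643 0.034  0.3082] shift [-0.153 -4.31   1.347] turn [ 0.0008 -0.001   0.0438] F [-0.3 -0.   0.4] grip 0.087
```

View pics/w3.png

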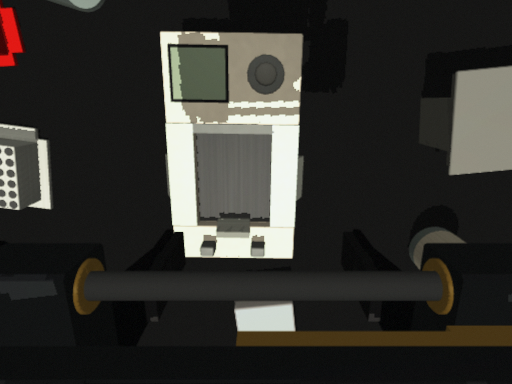

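The wrist view shows the mixer face-on: deck corners at (163,34), (302,34) and (294,258), and the button at (266,74). I check the fitted pose against these and move on towards the block.

```bash
python3 - <<'E'
from h import *
k=get_calibration('wrist')
P=np.array([(-125,-72,95),(-125,72,95),(125,72,95),(125,-72,95),(-85,35,116),(-35,43,95),(-35,-43,95),(83,43,78),(-25,0,95)])/1000.
print(proj(k,pose(.5432,.001,-.12,P)).round(1).tolist())
E
python3 -m inch '[-0.05,-1,0,0,0,0.044,-0.05,-1,0,0,0,0.044,-0.05,-1,0,0,0,0.044]' | head -2
python3 -m inch '[-0.1,-1,0,0,0,0,-0.1,-1,0,0,0,0,-0.1,-1,0,0,0,0]' | head -2
python3 -m inch '[-0.1,-1,0.5,0,0,0,-0.1,-1,0.5,0,0,0,-0.1,-1,0.5,0,0,0]'| head -2
python3 -m inch '[0,-1,0.7,0,0,0,0,-1,0.7,0,0,0,0,-1,0.7,0,0,0,0,-1,0.7,0,0,0]'| head -2
python3 - <<'E'
from h import *
p=look('wrist','block',(.541,-.31,-.17),'pics/w4.png')
togo((.54,-.31,.2),-10)
E
```

```text
[[157.0, 32.8], [301.2, 35.1], [291.3, 260.3], [173.2, 258.8], [263.7, 75.6], [270.3, 126.4], [190.5, 125.2], [267.9, 222.8], [230.6, 135.2]]
time: 4.17
position: [0.5606, -0.0508, 0.3081]
time: 4.42
position: [0.5548, -0.1316, 0.3082]
time: 4.67
position: [0.5475, -0.2099, 0.2654]
time: 5.0
position: [0.5335, -0.2865, 0.2097]
block 0.89 [145.3, 2.3, 268.0, 66.8] [ 0.9087 -0.5068 -0.286 ] 0.972
block 0.75 [209.0, 129.4, 283.7, 239.6] [ 0.5427 -0.3094 -0.2433] 0.002
block 0.72 [107.0, 239.3, 146.8, 271.9] [ 0.9087 -0.5068 -0.286 ] 0.884
pos [ 0.535  -0.2849  0.2125] shift [-0.116 -0.298  0.155] turn [ 0.0013 -0.0006 -0.0004] F [-0.   0.5  0. ] grip 0.0871
```

View pics/w4.png

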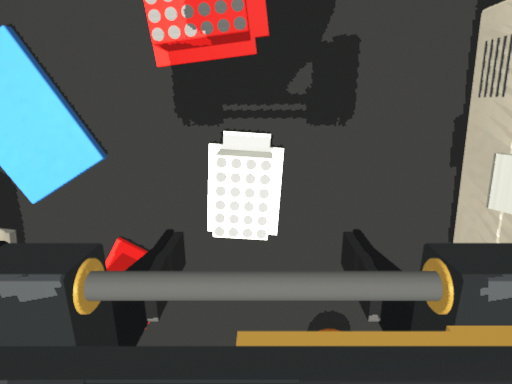

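The block is upright in view: body (208–280, 150–240), tongue at (245,140) towards the robot. The silhouette fit (0.5427, -0.3094, yaw -13.9°) is excellent, so I line up and look once more before descending.

```bash

python3 -m inch '[-0.11,-0.31,0.7,0,0,-0.0433,-0.11,-0.31,0.7,0,0,0.043,-0.11,-0.31,0.7,0,0,0.043,-0.11,-0.31,0.7,0,0,0.043,-0.11,-0.31,0.7,0,0,0.043]' | head -3
python3 - <<'E'
from h import *
p=look('wrist','block',(.5427,-.3094,-.2433))
togo((p[0],p[1],.038),np.degrees(p[2]))
E
```

```text
time: 5.52
position: [0.5401, -0.3116, 0.1585]
tool_rot: [0.119, 0.993, -0.0, 0.001]
block 0.95 [115.6, 255.0, 188.2, 347.6] [ 0.8594 -0.5094 -1.4433] 0.872
block 0.93 [144.6, 0.1, 290.7, 52.0] [ 0.8594 -0.5094 -1.4433] 0.966
block 0.85 [223.6, 124.4, 314.6, 251.4] [ 0.5428 -0.3091 -0.24  ] 0.001
pos [ 0.5401 -0.3122  0.1588] shift [-0.02   0.048  1.51 ] turn [-0.0008  0.002  -0.0002] F [0.3 0.1 0.6] grip 0.087
```

```bash

python3 -m inch '[-0.02,0.05,0.5,0,0,0,-0.02,0.05,0.9,0,0,0,-0.02,0.05,0.9,0,0,0,-0.02,0.05,0.9,0,0,0]' | head -3
python3 -m inch '[0,0,0.4,0,0,0,0,0,0.61,0,0,0,0,0,0.61,0,0,0,0,0,0.61,0,0,0]' | head -4
python3 -m inch '[0,0,0,0,0,0,0,0,0,0,0,0,0,0,0,0,0,0,0,0,0,0,0,0,0,0,0,0,0,0,0,0,0,0,0,0]' 0 50
python3 -m inch '[0,0,-0.5,0,0,0,0,0,-1,0,0,0,0,0,-1,0,0,0,0,0,-1,0,0,0]'
python3 - <<'E'
from h import *
togo((.55,0,.3),-6.87)
E
```

```text
time: 5.95
position: [0.5409, -0.3085, 0.0844]
tool_rot: [0.121, 0.993, 0.001, -0.001]
time: 6.28
position: [0.5422, -0.3101, 0.0376]
tool_rot: [0.121, 0.993, -0.001, 0.001]
ft_force: [0.1, 0.2, -0.6]
time: 6.78
position: [0.5416, -0.3093, 0.0362]
tool_rot: [0.121, 0.993, 0.0, 0.0]
ft_force: [-0.7, -0.5, 0.9]
grip_width: 0.0557
grip_force: 50.0
time: 7.12
position: [0.5426, -0.3105, 0.1176]
tool_rot: [0.121, 0.993, -0.001, 0.002]
ft_force: [-0.1, -0.2, -4.7]
grip_width: 0.0555
grip_force: 50.0
pos [ 0.5426 -0.3105  0.1176] shift [ 0.834  3.784 -2.291] turn [-0.0016  0.0027 -0.0784] F [-0.1 -0.2 -4.7] grip 0.0555
```

```bash

python3 -m inch '[0.1,0.95,-0.6,0,0,0,0.1,0.95,-0.6,0,0,0,0.1,0.95,-0.6,0,0,0]' | head -2
python3 -m inch '[0.1,0.95,-0.6,0,0,0,0.1,0.95,-0.6,0,0,0,0.1,0.95,-0.6,0,0,0]'| head -2
python3 -m inch '[0.1,0.95,-0.6,0,0,0,0.1,0.95,-0.6,0,0,0,0.1,0.95,-0.6,0,0,0]'| head -2
python3 -m inch '[0.1,0.95,-0.6,0,0,-0.078,0.1,0.95,-0.6,0,0,-0.078,0.1,0.95,-0.6,0,0,-0.078,0.1,0.95,-0.6,0,0,-0.078,0.1,0.95,-0.6,0,0,-0.078,0.1,0.95,-0.6,0,0,-0.078]'| head -3
python3 - <<'E'
from h import *
k=get_calibration('wrist')
p=look('wrist','mixer',(.5432,.001,-.12),'pics/w5.png')
P=np.array([(-125,-72,95),(-125,72,95),(-85,35,116),(-35,43,95),(-35,-43,95),(-25,0,95),(125,72,95),(125,-72,95)])/1000.
print(proj(k,pose(*(p if p is not None else (.5432,.001,-.12)),P)).round(1).tolist())
togo((.58,0,.3),-6.87)
E
```

```text
time: 7.37
position: [0.5512, -0.2282, 0.1642]
time: 7.62
position: [0.5625, -0.1528, 0.2128]
time: 7.87
position: [0.5736, -0.0776, 0.2612]
time: 8.37
position: [0.5823, -0.0078, 0.3055]
tool_rot: [0.061, 0.998, -0.0, -0.002]
mixer 0.85 [196.9, 11.7, 339.3, 165.2] [ 5.422e-01  3.000e-04 -1.262e-01] 0.635
[[192.8, 7.6], [340.8, 8.4], [303.7, 49.6], [307.0, 104.3], [225.2, 103.9], [266.0, 113.9], [325.5, 244.0], [204.6, 243.4]]
pos [ 0.5826 -0.0081  0.3059] shift [0.044 0.097 0.074] turn [-0.0002 -0.0023 -0.0017] F [-0.3 -0.8 -3.5] grip 0.0555
```

View pics/w5.png

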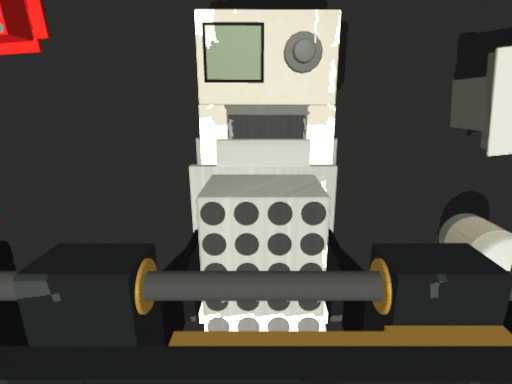

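The view shows the button at (304,50), as predicted. The tongue tip edge is at row 140 (217–309) and the lip edge is at about row 113. I check the in-hand offset and work out the tilted approach.

```bash
cat >> h.py <<'E'
MX=(.5427,.0008,-.123)
OFF=np.array([-.0012,0,.0362])
def tipgo(mx,mz,tilt,off=OFF,my=0):
    """tongue tip at mixer (mx,my,mz) mm with tilt deg"""
    t=pose(*MX,np.array([mx,my,mz])/1000.)[0];y=np.degrees(MX[2])
    B=R.from_euler('z',y,degrees=True)*R.from_euler('y',-tilt,degrees=True)
    togo(t+B.apply(off-np.array([-.06,0,.003])),y,tilt)
def blk(off=OFF):
    o=get_obs();B=R.from_quat(o['tool_rot'])*R.from_matrix([[-1,0,0],[0,1,0],[0,0,-1]])
    org=o['position']-B.apply(off);return org,B
def status(off=OFF):
    org,B=blk(off);tip=org+B.apply([-.06,0,.003]);c,s=np.cos(MX[2]),np.sin(MX[2])
    f=lambda p:np.array([c*(p[0]-MX[0])+s*(p[1]-MX[1]),-s*(p[0]-MX[0])+c*(p[1]-MX[1]),p[2]])*1000
    print('tip',f(tip).round(1),'org',f(org).round(1),'tilt',np.degrees(np.arctan2(B.apply([1,0,0])[2],1)).round(1))
E
python3 - <<'E'
from h import *
k=get_calibration('wrist');org,B=blk()
P=np.array([(-60,-25,6),(-60,25,6),(-46,-40,6),(-46,40,6),(-42,-28,50),(-42,28,50)])/1000.
print(proj(k,org+B.apply(P)).round(1).tolist())
tipgo(-18,130,20);status()
E
```

```text
[[215.2, 140.5], [309.9, 140.6], [188.5, 166.6], [336.5, 166.7], [194.6, 197.5], [330.2, 197.6]]
pos [ 0.5826 -0.0081  0.3059] shift [0.179 0.05  1.558] turn [-1.000e-04 -2.246e-01  4.000e-04] F [-0.3 -0.8 -3.5] grip 0.0555
tip [-18.2  -4.  272.9] org [ 41.7  -4.  269.7] tilt -0.2
```

```bash

python3 -m inch '[0.1,0.05,0.3,0,-0.075,0,0.1,0.05,0.6,0,-0.15,0,0.18,0.05,0.8,0,-0.225,0,0.18,0.05,0.8,0,-0.225,0,0.18,0.05,0.8,0,-0.225,0,0.18,0.05,0.8,0,-0.225,0]' | head -3
python3 - <<'E'
from h import *
status();tipgo(-19,125,20)
E
```

```text
time: 8.97
position: [0.5685, -0.0018, 0.2428]
tool_rot: [0.06, 0.983, -0.011, 0.173]
tip [-18.    0.6 191.5] org [ 39.5   0.6 209.2] tilt 18.9
pos [ 0.5685 -0.0018  0.2428] shift [ 0.297 -0.008  0.776] turn [0.0003 0.0001 0.0006] F [ 1.  -0.4 -2.9] grip 0.0556
```

```bash

python3 -m inch '[0.15,0,0.4,0,0,0,0.3,-0.01,0.78,0,0,0,0.3,-0.01,0.78,0,0,0,0.3,-0.01,0.78,0,0,0,0.3,-0.01,0.78,0,0,0]' | head -3
python3 - <<'E'
from h import *
status();tipgo(-20,83,20);cv2.imwrite('pics/w6.png',camera('wrist')[:,:,::-1])
E
```

```text
time: 9.38
position: [0.5713, -0.0025, 0.1787]
tool_rot: [0.059, 0.982, -0.011, 0.177]
tip [-1.46e+01  1.00e-01  1.27e+02] org [ 42.6   0.2 145.2] tilt 19.3
pos [ 0.5713 -0.0025  0.1787] shift [ 0.252 -0.002  0.498] turn [0.0002 0.0054 0.0013] F [-0.7  1.1 -3.4] grip 0.0558
```

View pics/w6.png

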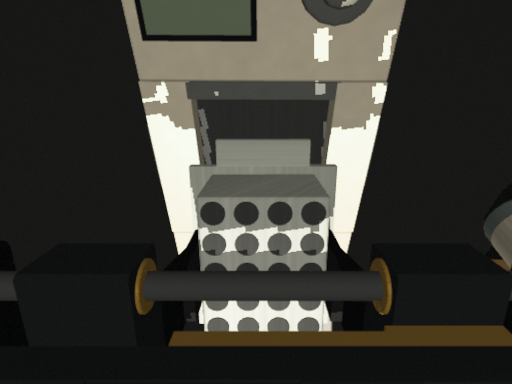

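The bay is open ahead of the tongue (tip edge at row 140). The lip is the dark strip at rows 83–98, columns 188–336. I check that against the model.

```bash

python3 - <<'E'
from h import *
k=get_calibration('wrist')
P=np.array([(-25,-45,95),(-25,45,95),(-35,-45,95),(-35,45,95)])/1000.
print(proj(k,pose(*MX,P)).round(1).tolist())
status();tipgo(-20,105,20)
E
python3 -m inch '[0.06,0,0.15,0,0,0,0.2,0,0.23,0,0.005,0,0.2,0,0.23,0,0.005,0,0.2,0,0.23,0,0.005,0,0.2,0,0.23,0,0.005,0]' | head -4
python3 - <<'E'
from h import *
status();tipgo(-20,83,20)
E
```

```text
[[187.2, 97.7], [337.5, 98.2], [184.8, 80.8], [339.9, 81.3]]
tip [-14.5   0.2 127.6] org [ 42.7   0.3 145.8] tilt 19.3
pos [ 0.5714 -0.0024  0.1793] shift [ 0.159 -0.004  0.247] turn [0.0001 0.0062 0.0015] F [ 0.5  0.  -2.3] grip 0.0555
time: 9.85
position: [0.5619, -0.001, 0.1561]
tool_rot: [0.059, 0.983, -0.011, 0.174]
ft_force: [-0.4, 0.0, -3.5]
tip [-24.5   0.4 104.7] org [ 32.8   0.6 122.5] tilt 18.9
pos [ 0.5619 -0.001   0.1561] shift [ 0.039 -0.007  0.275] turn [0.0003 0.0007 0.0016] F [-0.4  0.  -3.5] grip 0.0557
```

```bash

python3 -m inch '[-0.053,0,0.019,0,0,0,-0.053,0,0.019,0,0,0,0,0,0.14,0,0,0,0.036,0,0.26,0,0,0,0.036,0,0.26,0,0,0,0.036,0,0.26,0,0,0]' | head -4
python3 - <<'E'
from h import *
status();tipgo(-33,83,20)
E
```

```text
time: 10.35
position: [0.5647, -0.0012, 0.1335]
tool_rot: [0.059, 0.983, -0.01, 0.172]
ft_force: [0.4, 1.2, -4.0]
tip [-22.    0.6  82.4] org [35.4  0.7 99.9] tilt 18.7
pos [ 0.5647 -0.0012  0.1335] shift [ 0.128 -0.008 -0.056] turn [ 0.0005 -0.0023  0.0015] F [ 0.4  1.2 -4. ] grip 0.0555
```

```bash

python3 -m inch '[0.06,-0.003,-0.025,0,0,0,0.118,-0.007,-0.05,0,0,0,0.118,-0.007,-0.05,0,0,0,0.118,-0.007,-0.05,0,0,0]' | head -4
python3 - <<'E'
from h import *
status();tipgo(-33,82,12)
tipgo(-33,81,4);tipgo(-33,81,0)
E
```

```text
time: 10.68
position: [0.5539, -0.0005, 0.1346]
tool_rot: [0.059, 0.983, -0.01, 0.172]
ft_force: [0.1, -0.0, -4.4]
tip [-32.8  -0.   83.4] org [2.47e+01 1.00e-01 1.01e+02] tilt 18.7
pos [ 5.539e-01 -5.000e-04  1.346e-01] shift [-0.041 -0.001  0.12 ] turn [0.0004 0.0869 0.0015] F [ 0.1 -0.  -4.4] grip 0.0556
pos [ 5.539e-01 -5.000e-04  1.346e-01] shift [-0.073 -0.001  0.244] turn [0.0003 0.1758 0.0015] F [ 0.1 -0.  -4.4] grip 0.0556
pos [ 5.539e-01 -5.000e-04  1.346e-01] shift [-0.084 -0.001  0.302] turn [2.000e-04 2.202e-01 1.500e-03] F [ 0.1 -0.  -4.4] grip 0.0556
```

Hooked. Next I swing down in stages.

```bash

python3 -m inch '[-0.02,0,0.06,0,0.044,0,-0.041,0,0.12,0,0.087,0,-0.057,0,0.18,0,0.13,0,-0.073,0,0.244,0,0.176,0,-0.073,0,0.244,0,0.176,0]' | sed -n '1,2p;4p'
python3 - <<'E'
from h import *
status();tipgo(-33,81,2);tipgo(-33,80,0)
E
```

```text
time: 11.1
position: [0.5681, -0.0023, 0.1178]
ft_force: [-0.1, 0.0, 0.7]
tip [-30.7  -0.1  80.6] org [29.3  0.  81.8] tilt 3.9
pos [ 0.5681 -0.0023  0.1178] shift [0.014 0.    0.019] turn [0.     0.0216 0.0015] F [-0.1  0.   0.7] grip 0.056
pos [ 0.5681 -0.0023  0.1178] shift [0.002 0.    0.058] turn [0.     0.0438 0.0015] F [-0.1  0.   0.7] grip 0.056
```

```bash

python3 -m inch '[0.02,0,0.02,0,0.022,0,0.025,0,0.04,0,0.044,0,0.025,0,0.06,0,0.044,0,0.025,0,0.07,0,0.044,0,0.025,0,0.07,0,0.044,0]' | sed -n '1,2p;4p'
python3 - <<'E'
from h import *
status();tipgo(-33,80,0);cv2.imwrite('pics/s7.png',camera('side')[:,:,::-1])
E
```

```text
time: 11.52
position: [0.5674, -0.0023, 0.1144]
ft_force: [3.1, 0.8, 6.7]
tip [-33.6  -0.2  80.6] org [26.4 -0.1 78.2] tilt 0.5
pos [ 0.5674 -0.0023  0.1144] shift [-0.011  0.001  0.015] turn [-0.0002  0.0059  0.0013] F [3.1 0.8 6.7] grip 0.0556
```

```bash

python3 -m inch '[0,0,0.02,0,0.006,0,0,0,0.04,0,0.006,0,0,0,0.04,0,0.006,0]' | sed -n '1,2p;4p'
python3 -m inch '[0,0,0.03,0,0,0,0,0,0.03,0,0,0,0,0,0.03,0,0,0]' | sed -n '1,2p;4p'
python3 - <<'E'
from h import *
status()
E
```

```text
time: 11.82
position: [0.5676, -0.0024, 0.1142]
ft_force: [-2.2, -0.9, 25.1]
time: 12.07
position: [0.5676, -0.0024, 0.1141]
ft_force: [-7.6, -0.8, 40.2]
tip [-33.6  -0.2  80.7] org [26.4 -0.1 77.9] tilt 0.2
```

It has bottomed out on the floor, so I release, retreat and check.

```bash

python3 -m inch '[0,0,-0.08,0,0,0,0,0,-0.08,0,0,0]' | sed -n '1,2p;4p'
python3 -m inch '[0,0,0,0,0,0,0,0,0,0,0,0,0,0,0,0,0,0,0,0,0,0,0,0]' 84 | sed -n '1,2p;4,5p'
python3 -m inch '[0,0,-0.4,0,0,0,0,0,-0.9,0,0,0,0,0,-0.9,0,0,0]' | head -2
python3 -m inch '[0,0,-0.8,0,0,0,0,0,-0.8,0,0,0,0,0,-0.8,0,0,0,0,0,-0.8,0,0,0]' | head -2
python3 - <<'E'
from h import *
k=get_calibration('wrist');im=camera('wrist');cv2.imwrite('pics/w8.png',im[:,:,::-1])
# predicted block top corners when home
P=np.array([(-42,-28,50),(-42,28,50),(42,28,50),(42,-28,50)])/1000.+np.array([27,0,78])/1000
print(proj(k,pose(*MX,P)).round(1).tolist());print(proj(k,pose(*MX,P+[0,0,.006])).round(1).tolist())
togo((.54,.339,.3),-.7)
E
```

```text
time: 12.23
position: [0.5668, -0.0022, 0.1151]
ft_force: [3.7, -0.3, -2.1]
time: 12.57
position: [0.5634, -0.0019, 0.112]
ft_force: [-1.9, -1.1, 0.2]
grip_width: 0.0694
time: 12.82
position: [0.5691, -0.0024, 0.1898]
time: 13.15
position: [0.5665, -0.0019, 0.2497]
[[228.3, 152.1], [296.7, 152.3], [293.6, 246.2], [230.9, 246.0]]
[[227.6, 153.2], [297.4, 153.4], [294.2, 249.1], [230.2, 248.9]]
pos [ 0.5654 -0.0017  0.2483] shift [ 0.834  4.19  -0.637] turn [ 0.0005 -0.0064 -0.0689] F [ 0.3  0.9 -0.1] grip 0.0838
```

View pics/w8.png

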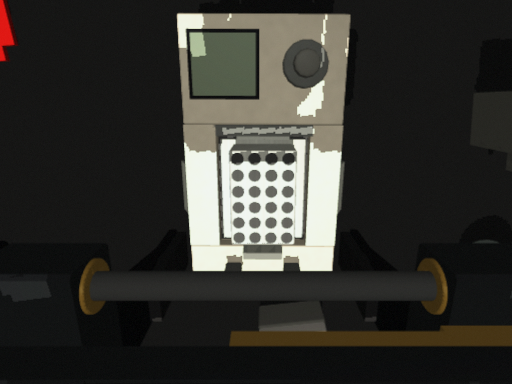

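The block sits where home is predicted (top face 230–297 × 149–246), and the catch is at (262,252), behind the tail. Next I fetch the cover.

```bash

python3 -m inch '[0.1,1,-0.1,0,0,0,0.1,1,-0.1,0,0,0,0.1,1,-0.1,0,0,0]' | head -2
python3 -m inch '[0.1,1,-0.1,0,0,0,0.1,1,-0.1,0,0,0,0.1,1,-0.1,0,0,0]' | head -2
python3 -m inch '[0.1,1,0,0,0,0,0.1,1,0,0,0,0,0.1,1,0,0,0,0]' | head -2
python3 -m inch '[0.1,1,0,0,0,-0.067,0.1,1,0,0,0,-0.067,0.1,1,0,0,0,-0.067,0.1,1,0,0,0,-0.067,0.1,1,0,0,-0.067,0.1,1,0,0,0,-0.067]' | head -2
python3 - <<'E'
from h import *
togo((.575,.339,.26),-.7)
E
```

```text
time: 13.45
position: [0.5661, 0.0841, 0.2553]
time: 13.7
position: [0.5683, 0.1646, 0.2635]
time: 13.95
position: [0.5698, 0.2447, 0.2629]
pos [0.5698 0.2447 0.2629] shift [0.071 1.179 0.041] turn [ 0.0022 -0.0078 -0.0657] F [0.7 0.5 0.2] grip 0.0839schema error: expected a multiple of 6 numbers
```

```bash

python3 -m inch '[0.06,1,0,0,0,-0.066,0.06,1,0,0,0,-0.066,0.06,1,0,0,0,-0.066,0.06,1,0,0,0,-0.066,0.06,1,0,0,0,-0.066]' | head -2
python3 - <<'E'
from h import *
p=look('wrist','cover',(.54,.339,-.012),'pics/w9.png')
togo((p[0],p[1],.105),np.degrees(p[2]))
# rib-only check: bright/rib top centre
k=get_calibration('wrist');print(proj(k,pose(*p,np.array([(-.032,-.007,.108),(-.032,.007,.108),(.032,.007,.108),(.032,-.007,.108),(-.058,-.089,.08),(-.058,.089,.08)]))).round(1).tolist())
E
```

```text
time: 14.37
position: [0.5752, 0.3181, 0.2632]
cover 0.9 [194.1, 87.4, 375.8, 205.1] [ 0.539   0.3385 -0.0137] 0.001
cover 0.6 [0.4, 27.7, 70.1, 245.6] [1.01  0.009 0.688] 0.979
pos [0.5757 0.3174 0.2641] shift [0.44  0.256 1.993] turn [-0.0003 -0.0073 -0.0029] F [ 0.4  0.3 -0.4] grip 0.0841
[[277.4, 113.7], [293.0, 113.7], [291.5, 183.0], [276.8, 183.0], [190.9, 85.3], [376.5, 84.4]]
```

View pics/w9.png

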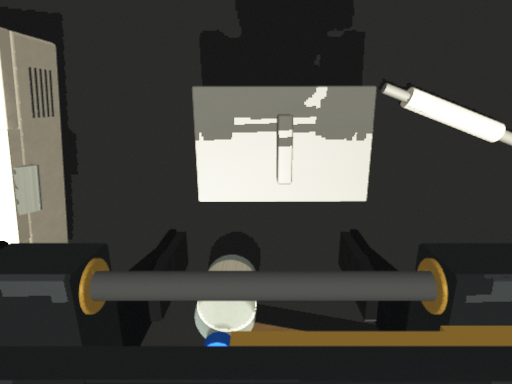

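The rib is at (277–292, 114–184), as predicted. Descending to grip it.

```bash

python3 -m inch '[0.22,0.13,0.3,0,-0.007,0,0.44,0.256,0.7,0,-0.007,0,0.44,0.256,1,0,-0.007,0,0.44,0.256,1,0,-0.007,0,0.44,0.256,1,0,-0.007,0]' 45 | head -2
python3 - <<'E'
from h import *
togo((.539,.3385,.105),-.78)
E
```

```text
time: 14.88
position: [0.5401, 0.3388, 0.1845]
pos [0.5401 0.3388 0.1845] shift [ 0.012 -0.004  0.994] turn [-0.0004 -0.0006 -0.0029] F [0.3 0.2 0.9] grip 0.0585
```

```bash

python3 -m inch '[0.01,0,0.5,0,0,0,0.01,0,0.85,0,0,0,0.01,0,0.97,0,0,0,0.01,0,0.97,0,0,0]' | head -4
python3 -m inch '[0.01,0,0.02,0,0,0,0.01,0,0.02,0,0,0,0.01,0,0.02,0,0,0,0.01,0,0.02,0,0,0,0.01,0,0.02,0,0,0,0.01,0,0.02,0,0,0]' 0 60
python3 - <<'E'
from h import *
togo((.539,.3385,.105),-.78)
E
python3 -m inch '[0,0,-0.3,0,0,0,0,0,-0.8,0,0,0,0,0,-1,0,0,0,0,0,-1,0,0,0]'
python3 -m inch '[0,0,-0.5,0,0,0,0,0,-0.9,0,0,0,0,0,-0.9,0,0,0,0,0,-0.9,0,0,0]'
python3 - <<'E'
from h import *
p=pose(*MX,[.027,0,0])[0];print(p)
togo((p[0],p[1],.26),-7.05)
E
```

```text
time: 15.22
position: [0.5398, 0.3393, 0.1068]
tool_rot: [0.009, 1.0, -0.0, -0.0]
ft_force: [0.0, -0.1, 0.5]
time: 15.72
position: [0.5393, 0.3403, 0.1072]
tool_rot: [0.008, 1.0, 0.0, 0.002]
ft_force: [-0.1, -0.5, 2.1]
grip_width: 0.0133
grip_force: 60.0
pos [0.5393 0.3403 0.1072] shift [ 0.004 -0.023  0.028] turn [ 0.0005  0.0019 -0.0017] F [-0.1 -0.5  2.1] grip 0.0133
time: 16.05
position: [0.5414, 0.3417, 0.191]
tool_rot: [0.008, 1.0, 0.002, 0.005]
ft_force: [1.4, -0.0, -1.1]
grip_width: 0.0133
grip_force: 60.0
time: 16.38
position: [0.539, 0.3406, 0.259]
tool_rot: [0.008, 1.0, 0.001, 0.002]
ft_force: [-1.4, -0.2, -2.4]
grip_width: 0.0138
grip_force: 60.0
[ 0.56949602 -0.00251263  0.        ]
pos [0.539  0.3406 0.259 ] shift [-0.453 -4.282 -0.02 ] turn [0.0014 0.0024 0.0677] F [-1.4 -0.2 -2.4] grip 0.0138
```

```bash

python3 -m inch '[-0.05,-0.4,-0.1,0,0,0,-0.1,-0.8,-0.1,0,0,0,-0.1,-1,-0.1,0,0,0]' | head -2
python3 -m inch '[-0.1,-0.5,-0.1,0,0,0,-0.1,-1,-0.1,0,0,0,-0.1,-1,-0.1,0,0,0]' | head -2
python3 -m inch '[-0.1,-0.5,0,0,0,0,-0.1,-1,0,0,0,0,-0.1,-1,0,0,0,0]' | head -2
python3 -m inch '[-0.1,-0.4,0,0,0,0.03,-0.1,-0.8,0,0,0,0.068,-0.1,-1,0,0,0,0.068,-0.1,-1,0,0,0,0.068,-0.1,-1,0,0,0,0.068]' | head -2
python3 - <<'E'
from h import *
p=pose(*MX,[.027,0,0])[0]
togo((p[0],p[1],.26),-7.05)
E
```

```text
time: 16.63
position: [0.5441, 0.2571, 0.2632]
time: 16.88
position: [0.5507, 0.1734, 0.2712]
time: 17.13
position: [0.5574, 0.0937, 0.271]
time: 17.55
position: [0.5638, 0.0196, 0.2716]
pos [0.5638 0.0196 0.2716] shift [-0.106 -0.265  0.144] turn [ 0.0013 -0.0023 -0.0019] F [ 0.3 -0.  -1.5] grip 0.0135
```

```bash

python3 -m inch '[-0.05,-0.13,0,0,0,0,-0.105,-0.265,0.1,0,-0.002,0,-0.105,-0.265,0.1,0,-0.002,0,-0.105,-0.265,0.1,0,-0.002,0,-0.105,-0.265,0.1,0,-0.002,0]' | head -2
python3 - <<'E'
from h import *
p=pose(*MX,[.027,0,0])[0]
togo((p[0],p[1],.2),-7.05)
k=get_calibration('wrist');cv2.imwrite('pics/w10.png',camera('wrist')[:,:,::-1])
o=get_obs();z=o['position'][2]-.107
q=(o['position'][0],o['position'][1],np.radians(-7.05))
print('plate',proj(k,pose(*q,np.array([(-.058,-.089,.08+z),(-.058,.089,.08+z),(-.032,-.007,.108+z),(-.032,.007,.108+z)]))).round(1).tolist())
print('start',proj(k,pose(*MX,np.array([(-.085,.035,.116),(-.125,-.072,.095),(-.125,.072,.095)]))).round(1).tolist())
E
```

```text
time: 17.97
position: [0.5707, -0.0019, 0.2655]
pos [ 0.5707 -0.0019  0.2655] shift [ 0.017 -0.011  0.819] turn [ 0.001   0.0023 -0.0003] F [-0.9  0.  -1.7] grip 0.0133
plate [[90.6, 143.0], [434.3, 142.9], [247.3, 208.2], [277.9, 208.1]]
start [[303.4, 56.7], [177.7, 9.4], [345.1, 9.4]]
```

View pics/w10.png

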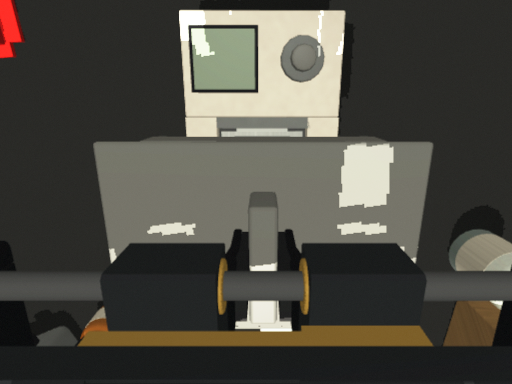

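The cover is centred over the bay (plate edges 97–430 at row 142, button at (304,57)). Lowering it.

```bash

python3 -m inch '[0.017,-0.011,0.4,0,0.002,0,0.017,-0.011,0.7,0,0.002,0,0.017,-0.011,0.8,0,0.002,0,0.017,-0.011,0.8,0,0.002,0]' | sed -n '1,2p;4p'
python3 - <<'E'
from h import *
p=pose(*MX,[.027,0,0])[0]
togo((p[0],p[1],.168),-7.05)
E
```

```text
time: 18.35
position: [0.5681, -0.0022, 0.1999]
ft_force: [-0.5, 0.2, -2.0]
pos [ 0.5681 -0.0022  0.1999] shift [-0.019 -0.002  0.399] turn [ 0.001  -0.0024 -0.0001] F [-0.5  0.2 -2. ] grip 0.0136
```

```bash

python3 -m inch '[-0.015,0,0.1,0,-0.002,0,-0.015,0,0.2,0,-0.002,0,-0.015,0,0.28,0,-0.002,0,-0.015,0,0.34,0,-0.002,0,-0.015,0,0.34,0,-0.002,0]' | sed -n '1,4p'
python3 -m inch '[0,0,0.04,0,0,0,0,0,0.06,0,0,0,0,0,0.06,0,0,0]' | sed -n '1,5p'
python3 - <<'E'
from h import *
p=pose(*MX,[.027,0,0])[0]
togo((p[0],p[1],.168),-7.05)
E
```

```text
time: 18.77
position: [0.5729, -0.0033, 0.1757]
tool_rot: [0.062, 0.998, 0.0, 0.005]
ft_force: [1.5, -0.4, -2.1]
time: 19.02
position: [0.5718, -0.0027, 0.1702]
tool_rot: [0.062, 0.998, 0.001, 0.003]
ft_force: [1.9, 3.8, -1.4]
grip_width: 0.0132
pos [ 0.5718 -0.0027  0.1702] shift [ 0.029 -0.001  0.027] turn [ 0.0015  0.0042 -0.0011] F [ 1.9  3.8 -1.4] grip 0.0132
```

```bash

python3 -m inch '[0,0,0.02,0,0.003,0,0,0,0.03,0,0.003,0,0,0,0.03,0,0.003,0]' | sed -n '1,4p'
python3 -m inch '[0,0,0.03,0,0,0,0,0,0.03,0,0,0,0,0,0.03,0,0,0]' | sed -n '1,4p'
python3 - <<'E'
from h import *
p=pose(*MX,[.027,0,0])[0]
togo((p[0],p[1],.168),-7.05)
E
```

```text
time: 19.27
position: [0.5707, -0.0025, 0.1682]
tool_rot: [0.062, 0.998, 0.001, -0.0]
ft_force: [-1.5, 2.8, 6.0]
time: 19.52
position: [0.5707, -0.0025, 0.1681]
tool_rot: [0.061, 0.998, 0.001, 0.0]
ft_force: [-3.7, 2.9, 19.8]
pos [ 0.5707 -0.0025  0.1681] shift [ 0.015 -0.002  0.002] turn [0.0008 0.     0.0001] F [-3.7  2.9 19.8] grip 0.014
```

The cover is down on the deck. I release it and go above the button.

```bash

python3 -m inch '[0,0,-0.03,0,0,0,0,0,-0.03,0,0,0]' | sed -n '1,2p;4p'
python3 -m inch '[0,0,0,0,0,0,0,0,0,0,0,0,0,0,0,0,0,0,0,0,0,0,0,0]' 45 | sed -n '1,2p;4,5p'
python3 -m inch '[0,0,-0.4,0,0,0,0,0,-0.9,0,0,0,0,0,-0.9,0,0,0,0,0,-0.9,0,0,0]' | head -2
python3 - <<'E'
from h import *
k=get_calibration('wrist');im=camera('wrist');ds=cut_out('wrist','cover');c2=M['cover']
im2=camera('side');cv2.imwrite('pics/s11.png',cv2.resize(im2[150:250,210:330,::-1],None,fx=5,fy=5,interpolation=2))
M['cover']=[b+[0,0,.061] for b in c2]
for d in ds[:2]:print(d['conf'],fit(k,'cover',d['region'],(.5695,-.0025,-.123)))
print(pose(*MX,[.027,0,0]))
t=pose(*MX,[-.085,.035,.116])[0];print(t);togo((t[0],t[1],.2),-7.05)
E
```

```text
time: 19.68
position: [0.5702, -0.003, 0.1682]
ft_force: [-2.8, 1.4, 9.6]
time: 20.02
position: [0.5706, -0.0031, 0.1668]
ft_force: [-0.2, 0.4, 0.0]
grip_width: 0.0327
time: 20.35
position: [0.5726, -0.0035, 0.2417]
0.8 (array([ 0.56972068, -0.00307808, -0.11895497]), np.float64(0.08583026114492907))
[[ 0.56949602 -0.00251263  0.        ]]
[0.46263633 0.04596423 0.116     ]
pos [ 0.57   -0.003   0.2382] shift [1.405 0.441 0.483] turn [ 0.0008 -0.002  -0.0005] F [ 0.7 -0.3  0.3] grip 0.0449
```

View pics/s11.png

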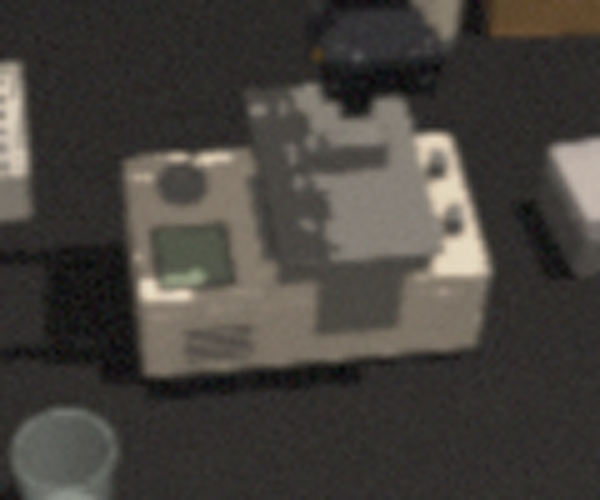

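The cover sits level on the deck, its arm (315–400, 270–330) down over the side rim. Now the button.

```bash

python3 -m inch '[0.35,0.11,0,0,0,0,0.7,0.22,0,0,0,0,0.7,0.22,0,0,0,0]' 0 10 | head -2
python3 -m inch '[0.35,0.11,0,0,0,0,0.7,0.22,0.2,0,0,0,0.7,0.22,0.4,0,0,0,0.7,0.22,0.4,0,0,0,0.7,0.22,0.4,0,0,0]' | head -2
python3 - <<'E'
from h import *
t=pose(*MX,[-.085,.035,.116])[0];togo((t[0],t[1],.138),-7.05)
E
```

```text
time: 20.75
position: [0.51, 0.0238, 0.2369]
time: 21.17
position: [0.4639, 0.0456, 0.2066]
pos [0.4639 0.0456 0.2066] shift [0.014 0.001 0.857] turn [ 0.0007 -0.0017 -0.0003] F [ 0.7  0.3 -0.2] grip 0.0028
```

```bash

python3 -m inch '[0.01,0,0.4,0,0,0,0.01,0,0.7,0,0,0,0.01,0,0.8,0,0,0,0.01,0,0.8,0,0,0]' | sed -n '1,2p;4p'
python3 -m inch '[0,0,0.06,0,0,0,0,0,0.09,0,0,0,0,0,0.12,0,0,0,0,0,0.12,0,0,0,0,0,0.12,0,0,0]' | sed -n '1,2p;4p'
python3 -m inch '[0,0,0.03,0,0,0,0,0,0.03,0,0,0,0,0,0.03,0,0,0]' | sed -n '1,2p;4p'
```

```text
time: 21.5
position: [0.4635, 0.0455, 0.1422]
ft_force: [0.1, 0.3, 0.3]
time: 21.92
position: [0.465, 0.0455, 0.135]
ft_force: [2.1, -1.1, 2.3]
time: 22.17
position: [0.4651, 0.0455, 0.1332]
ft_force: [0.5, -0.6, 12.1]
```

The button is fully in (12 N at the stop). Retreating for a last check.

```bash

python3 -m inch '[0,0,0.01,0,0,0,0,0,-0.4,0,0,0,0,0,-0.9,0,0,0,0,0,-0.9,0,0,0]' | sed -n '1,2p;4p'
python3 -m inch '[0.3,0,-0.5,0,0,0,0.3,0,-0.9,0,0,0,0.3,0,-0.9,0,0,0,0.3,0,-0.9,0,0,0,0.3,0,-0.9,0,0,0,0.3,0,-0.9,0,0,0]' | sed -n '1,2p;4p'
python3 - <<'E'
from h import *
c2=M['cover'];M['cover']=[b+[0,0,.061] for b in c2]
for c in('top','side'):
    look(c,'cover',(.5695,-.0025,-.123))
k=get_calibration('top')
for n,z in[('tuberack',.058),('reagent',.15),('beaker',.085),('tipbox',.065),('jar',.08),('notebook',.012),('pipette',.02)]:
    camera('top') if n=='tuberack' else 0
    d=cut_out('top',n)
    if d: b=d[0]['bbox'];print(n,unproj(k,[(b[0]+b[2])/2,(b[1]+b[3])/2],z/2).round(3))
E
```

```text
time: 22.5
position: [0.4665, 0.0457, 0.2088]
ft_force: [1.4, 0.1, 1.1]
time: 23.0
position: [0.4385, 0.0488, 0.2744]
ft_force: [0.3, -0.3, 0.2]
cover 0.94 [235.6, 157.8, 283.6, 187.7] [ 0.5771 -0.0056 -0.1696] 0.066
cover 0.58 [258.9, 167.5, 296.3, 216.1] [ 0.5708 -0.0009 -0.1366] 0.005
cover 0.41 [235.8, 174.1, 309.8, 227.5] [ 0.46   -0.0506 -3.2309] 0.35
tuberack [[ 0.428 -0.512  0.029]]
reagent [[0.716 0.266 0.075]]
beaker [[ 0.336 -0.163  0.042]]
tipbox [[0.82  0.004 0.032]]
jar [[ 0.784 -0.249  0.04 ]]
notebook [[ 0.428 -0.528  0.006]]
pipette [[0.525 0.579 0.01 ]]
```

```bash
python3 -c "
from rig import hand_in;print(hand_in())"
```

```text
the job is handed in; nothing more can be done
None
```

I fitted the block, clipped the cover on, pushed the start button right in and handed the job in at about 23 s. Camera and force checks matched at each step, but the catch and rim positions weren't measured directly, the last look misidentified the tube rack, and the verdict wasn't shown.

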